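# Park the microscope objectives in order of height

## Robot

A 6-joint arm with a two-finger parallel gripper is mounted at the origin on the work surface. World frame = base frame: x ahead of the robot, y to its left, z up, the work surface at z = 0. Lengths are in m, angles in rad, forces in N, time in s.
With the tool pointing down it reaches from about 0.35 to 0.975 m from the base axis. Payload 4.9 kg.
Tool frame: the origin (TCP) lies on the centre line of the jaws, within the pads' length; the fingertips stand ctrl.tcp_to_tips ahead of it and the grasp point (between the pads) lies 3 mm ahead of it (ctrl.tcp_to_tips is the distance from the TCP to the fingertips, in m); z points along the fingers, y is the direction in which the jaws open and shut (so a half turn about z gives the same grasp; the last joint's range is limited). The gripper opens to 85 mm and grips with 20 to 120 N. Pads are 22 mm wide; open, the fingers measure 114 mm over their backs; the gripper's body (76 mm by 85 mm) begins 54 mm behind the grasp point. The pads swing forward as they close: fully open they stand 13 mm farther back than shut.
Start: joints at [-1.318, 0.053, 1.613, -0, 1.476, -0.119], TCP at [0.227, -0.582, 0.253] pointing down, gripper open.
Joint ranges: [-3.01, 3.01], [-1.01, 2.22], [0.06, 2.58], [-1.02, 4.17], [0.09, 2.62], [-3.14, 3.14]. Speed limits (rad/s): [2.57, 2.57, 3.14, 3.14, 3.14, 3.14].

## Interface

Orientations are given as a rotation vector (axis times angle).
In Python, from station import ctrl, vision gives the robot as it stands.
- The arm moves only by the tool jog_arm, never from a script. Its argument "deltas" is a list of rows, each a list of 7 numbers: the turn, a rotation vector about the tool's x, y, z in rad, then the shift along the tool's x, y, z in cm, then the opening, from 0 (shut) to 1 (fully open). A call has 1 to 12 rows; each row shifts and turns the commanded pose from where the row before left it, along the tool's axes as they then stand; what a row does not reach is not made up. A row lasts 1/12 s, in which the tool goes at most 41.7 mm and 7.16 degrees, less where a joint would pass 70% of its speed; a pose out of reach is approached as far as the arm can. A call with a gripper value outside its range is refused whole. The fingers move at their own pace and stop on an object; "grip_force" is the grip in N (left out, the last holds). Time passes only in rows, so rows that do not move let the fingers close. It gives the time, the measured TCP pose, the force and the opening at its end, in the units of the state.
- ctrl.get_obs(): the state, without advancing time (a new reading comes with each control period).
- vision.get_image(name): name is "scene" or "top"; returns (picture, depth): 400x640x3 uint8, red, green, blue; 400x640 float32, m along the optical axis (not along the pixel's ray), 0 where there is no reading.
- vision.calibration(name): a dict with "fx", "fy", "cx", "cy" (pixels), "dist" ([k1, k2, p1, p2, k3] as OpenCV has them; the pictures are not rectified), "rvec" (rotation vector, rad) and "tvec" (3), from world to camera coordinates, as OpenCV has them. Camera axes: x right, y down, z forward; pixel columns grow to the right and rows downward; lengths in m; the calibration is good to about 2 mm. A picture is of the moment at which its call begins. calibration takes no time and is no camera call.
- ctrl.finish_job(): hands the job in, once; it reports no verdict.
The state is a dict: "t": time; "q": joint angles; "dq": joint speeds; "effort": joint torques, N m; "tool_pos": TCP position; "tool_rot": TCP orientation; "contact_force": force on the tool from outside, world axes, zero at the start; "wrist_torque": the same for the moment, N m; "opening": finger opening in m.
Only numpy, scipy, OpenCV 4.12 (cv2) and the standard library are available. Lean on these libraries where they do the work, as an engineer would, in place of code of your own. Each camera call takes 0.05 s, during which the arm holds its last target. There are 200 camera calls.

## Task

Park the four loose microscope objectives on the row of white pads on the plywood board, one to a pad and in order of height: the shortest on the pad nearest the black control box, the tallest on the pad farthest from it. Leave each one standing upright, lens up, wholly on its pad and let go; tip none of them over, and leave the stack of culture dishes where it is.

Things in the scene. Friction and masses are not known exactly. Their poses are not given: they have to be found in the camera images.
- objective_a: Microscope objective lens, 32 mm tall (the shortest of four): stubby, almost plain cylinder with a wide green-glinting lens. Bare aluminium with a black band near the foot. Its lowest 28 mm are a straight round barrel 30 mm in diameter, to be gripped from above across the barrel. Loose; stands upright, lens up, on its flat foot. Origin: centre of the underside of the foot; z up along the barrel; its turn about z does not matter.
- objective_b: Microscope objective lens, 43 mm tall (second shortest of four): short, tapering to a 20 mm wide nose above 31 mm. Bare aluminium with a black band near the foot. Its lowest 28 mm are a straight round barrel 30 mm in diameter, to be gripped from above across the barrel. Loose; stands upright, lens up, on its flat foot. Origin: centre of the underside of the foot; z up along the barrel; its turn about z does not matter.
- objective_c: Microscope objective lens, 54 mm tall (second tallest of four): longer, stepping down at 36 mm to a 22 mm wide neck. Bare aluminium with a black band near the foot. Its lowest 28 mm are a straight round barrel 30 mm in diameter, to be gripped from above across the barrel. Loose; stands upright, lens up, on its flat foot. Origin: centre of the underside of the foot; z up along the barrel; its turn about z does not matter.
- objective_d: Microscope objective lens, 65 mm tall (the tallest of four): longest and slimmest nose, stepping down at 44 mm and tapering to 12 mm. Bare aluminium with a black band near the foot. Its lowest 28 mm are a straight round barrel 30 mm in diameter, to be gripped from above across the barrel. Loose; stands upright, lens up, on its flat foot. Origin: centre of the underside of the foot; z up along the barrel; its turn about z does not matter.
- pad_p: One of four identical round white parking pads, 54 mm in diameter and 5 mm thick, flat on top, fixed 80 mm apart (centre to centre) in one straight row along a plywood board (85 x 340 mm, 12 mm thick) lying on the bench. Which of the four pads this is in the row changes from start to start: go by its position. Origin: centre of the pad's underside, so the surface to stand on is 5 mm above the origin (17 mm above the bench); z up.
- pad_q: One of four identical round white parking pads, 54 mm in diameter and 5 mm thick, flat on top, fixed 80 mm apart (centre to centre) in one straight row along a plywood board (85 x 340 mm, 12 mm thick) lying on the bench. Which of the four pads this is in the row changes from start to start: go by its position. Origin: centre of the pad's underside, so the surface to stand on is 5 mm above the origin (17 mm above the bench); z up.
- pad_r: One of four identical round white parking pads, 54 mm in diameter and 5 mm thick, flat on top, fixed 80 mm apart (centre to centre) in one straight row along a plywood board (85 x 340 mm, 12 mm thick) lying on the bench. Which of the four pads this is in the row changes from start to start: go by its position. Origin: centre of the pad's underside, so the surface to stand on is 5 mm above the origin (17 mm above the bench); z up.
- pad_s: One of four identical round white parking pads, 54 mm in diameter and 5 mm thick, flat on top, fixed 80 mm apart (centre to centre) in one straight row along a plywood board (85 x 340 mm, 12 mm thick) lying on the bench. Which of the four pads this is in the row changes from start to start: go by its position. Origin: centre of the pad's underside, so the surface to stand on is 5 mm above the origin (17 mm above the bench); z up.
- control_box: Black control box with three round steel dials (two on top, one on the side towards the robot), body 90 x 120 mm and 55 mm high, 74 mm with the dials; fixed on the bench off one end of the row of pads, left or right as the start has it. It marks the end of the row at which the shortest objective goes. Origin: centre of its underside; z up; x and y run across and along the row. Its centre is about 160 to 200 mm from the nearest pad centre.
- dishes: Stack of three closed culture dishes, pale and cloudy-clear with a cream-coloured top, 90 mm in diameter and about 48 mm high, loose on the bench off the other end of the row. To be left where it is. Origin: centre of its underside; z up.

How it is judged:
By the outcome, as a careful person would: the job done as asked, in the order asked, and still so for the second after the job is handed in, with the robot touching nothing.
It also fails if it takes over 96 s, if anything falls off the work surface, if the arm or the gripper's body presses on something with over 40 N, if the wrist force passes 120 N, or if a joint passes its speed limit or range.

## Working session

There is one attempt and no reset: what is moved stays moved. The work goes in short steps, Python scripts to look and compute and a tool call to move; the robot and the scene stay as the last step left them, time stands still between calls to the robot, and variables do not carry over. Pictures are saved under pics/ and viewed, about 12 in all and at most 16, crops included, and the job is handed in when it is done.

Besides the shell and the picture viewer there is one more tool, called after "Emit:" by a JSON object that holds its "op" and its "data", one argument or row to a line. jog_arm: Moves the arm, as the interface text tells. Its arguments: {"type":"object","properties":{"deltas":{"type":"array"},"grip_force":{"type":"number"}},"required":["deltas"]}

```bash
mkdir -p pics; python3 - <<'E'
from station import ctrl, vision
import cv2,numpy as np
print(ctrl.get_obs(), ctrl.tcp_to_tips)
for n in("scene","top"):
    im,d=vision.get_image(n); cv2.imwrite(f"pics/{n}0.png",im[:,:,::-1]); np.savez(f"pics/{n}0.npz",im=im,d=d)
    print(n,vision.calibration(n))
E
```

```text
{'t': 0.0, 'q': array([-1.31799306e+00,  5.33710057e-02,  1.61431783e+00,  9.17439989e-06,
        1.47600995e+00, -1.19004796e-01]), 'dq': array([ 0.00197465, -0.00041947, -0.00143556, -0.00155017, -0.00030444,
        0.00106228]), 'effort': array([ 1.94059639e-04, -3.93685985e+01, -3.70175529e+01, -1.33215194e-04,
        7.17879055e-03,  1.86138518e-07]), 'tool_pos': array([ 0.22691405, -0.58171986,  0.25203998]), 'tool_rot': array([-3.08539605e+00, -5.80286591e-01,  2.06707040e-04]), 'contact_force': array([-0.4819664 ,  0.3692525 ,  0.78810812]), 'wrist_torque': array([ 0.04342365, -0.00578179, -0.03241767]), 'opening': 0.08535049250631932} 0.022
scene {'fx': 366.7733383267613, 'fy': 366.7733383267613, 'cx': 318.84724387361257, 'cy': 195.41048646450798, 'dist': array([-0.06161819,  0.        ,  0.        ,  0.        ,  0.        ]), 'rvec': array([ 2.17886819,  1.04487102, -0.41196412]), 'tvec': array([-0.38640853, -0.28205223,  1.12897135])}
top {'fx': 501.18836745367986, 'fy': 501.18836745367986, 'cx': 321.736559292438, 'cy': 194.18934170307347, 'dist': array([-0.16132088,  0.        ,  0.        ,  0.        ,  0.        ]), 'rvec': array([ 2.17837248, -2.18923086,  0.08610423]), 'tvec': array([0.04029774, 0.58222622, 1.05724084])}
```

View pics/top0.png

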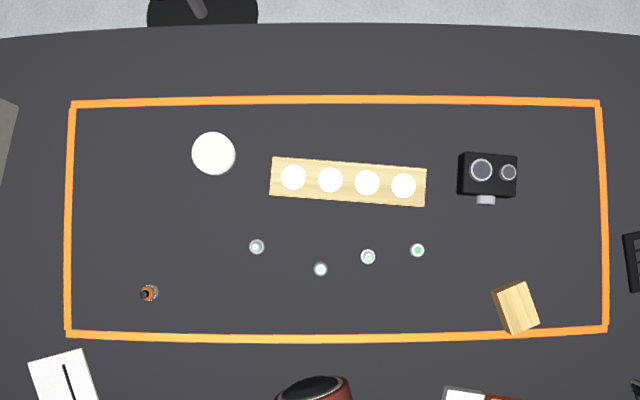

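View pics/scene0.png

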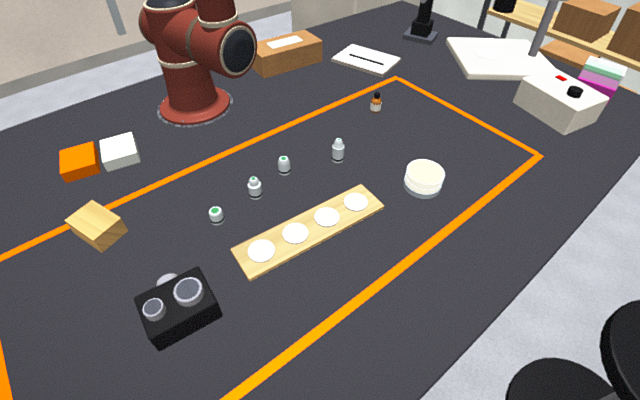

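The top view shows the four objectives at about (257,247), (320,269), (368,257) and (418,250). The pads run from (293,177) to (403,186). The box is on the right at (488,175) and the dishes are on the left at (213,153). Next I'll measure positions and heights.

```bash
cat > h.py <<'E'
import cv2,numpy as np
from station import ctrl, vision
def ray(n,uv):
    c=vision.calibration(n);K=np.array([[c['fx'],0,c['cx']],[0,c['fy'],c['cy']],[0,0,1]])
    R=cv2.Rodrigues(c['rvec'])[0]
    p=cv2.undistortPoints(np.float64(uv).reshape(-1,1,2),K,c['dist']).reshape(-1,2)
    d=np.c_[p,np.ones(len(p))]
    return -R.T@c['tvec'], d@R      # origin, world dirs with unit camera depth
def onplane(n,uv,z):
    o,d=ray(n,uv); return o+d*((z-o[2])/d[:,2])[:,None]
def atdepth(n,uv,dep):
    o,d=ray(n,uv); return o+d*np.asarray(dep)[:,None]
E
python3 - <<'E'
from h import *
for n in("top","scene"):
    z=np.load(f"pics/{n}0.npz");im,d=z['im'],z['d']
    vv,uu=np.nonzero(d>0)
    P=atdepth(n,np.c_[uu,vv],d[vv,uu])
    H=np.zeros(d.shape,np.float32);H[vv,uu]=P[:,2]
    X=np.zeros(d.shape+(3,));X[vv,uu]=P
    ok=(X[...,0]>.3)&(X[...,0]<.95)&(abs(X[...,1])<.75)
    print(n,'bench z',np.median(H[ok]))
    m=((H>.012+.0)&(H<.15)&ok).astype(np.uint8)
    k,L,S,C=cv2.connectedComponentsWithStats(m)
    for i in range(1,k):
        if S[i,4]<25: continue
        q=L==i; p=X[q]
        print(C[i].round(1),S[i,4],'xy mid',((p.min(0)+p.max(0))/2).round(4)[:2],'mean',p.mean(0).round(4),'z98',np.percentile(p[:,2],[50,90,98]).round(4))
    if n=="top":
        hsv=cv2.cvtColor(im,cv2.COLOR_RGB2HSV)
        w=((hsv[...,1]<40)&(hsv[...,2]>200)).astype(np.uint8)
        k,L,S,C=cv2.connectedComponentsWithStats(w)
        for i in range(1,k):
            if 250<S[i,4]<1500: print('pad',C[i].round(1),S[i,4],onplane(n,C[i],.017).round(4))
        cv2.imwrite('pics/crop1.png',cv2.resize(im[225:290,235:440,::-1],None,fx=3.9,fy=3.9,interpolation=cv2.INTER_CUBIC))
E
```

```text
top bench z -0.00028203297
[213.3 153.1] 1472 xy mid [0.6714 0.2713] mean [0.6698 0.2689 0.0458] z98 [0.0471 0.0498 0.0515]
[486.7 176.2] 2662 xy mid [ 0.6145 -0.3207] mean [ 0.6165 -0.3146  0.056 ] z98 [0.0548 0.0734 0.0756]
[293.3 176.1] 694 xy mid [0.6211 0.0999] mean [0.6226 0.0991 0.0155] z98 [0.0154 0.0182 0.0199]
[327.8 179.7] 756 xy mid [0.614  0.0325] mean [0.6145 0.024  0.0152] z98 [0.015  0.0184 0.0202]
[386.4 184.2] 1545 xy mid [ 0.6049 -0.1036] mean [ 0.6041 -0.1037  0.0152] z98 [0.0149 0.0183 0.0197]
[274.4 182.2] 30 xy mid [0.6081 0.1402] mean [0.6098 0.1404 0.0132] z98 [0.0132 0.0143 0.0146]
[345.6 183.8] 31 xy mid [ 0.6061 -0.0155] mean [ 0.6054 -0.0147  0.0138] z98 [0.0134 0.0149 0.0163]
[274.5 189.5] 27 xy mid [0.595  0.1401] mean [0.5939 0.1401 0.0135] z98 [0.0132 0.0149 0.0162]
[349.8 193.2] 37 xy mid [ 0.5832 -0.0241] mean [ 0.5849 -0.0236  0.0136] z98 [0.0135 0.0149 0.0154]
[633.2 259.2] 701 xy mid [ 0.4208 -0.6822] mean [ 0.4279 -0.6855  0.0163] z98 [0.016  0.0197 0.0216]
[256.8 246. ] 159 xy mid [0.4722 0.1756] mean [0.4724 0.1736 0.0512] z98 [0.0528 0.0645 0
[... 1160 characters left out ...]
.7 176.8] 1180 xy mid [0.675  0.2712] mean [0.6808 0.2599 0.0415] z98 [0.0473 0.0491 0.0499]
[254.1 186.6] 198 xy mid [ 0.4533 -0.0607] mean [ 0.4584 -0.0626  0.0355] z98 [0.0366 0.0529 0.0552]
[309.8 226.4] 2550 xy mid [ 0.6149 -0.0129] mean [ 0.6154 -0.0211  0.0152] z98 [0.0157 0.0177 0.0187]
[ 96.2 225.5] 1567 xy mid [ 0.3473 -0.3845] mean [ 0.3531 -0.3832  0.0391] z98 [0.0442 0.0461 0.0469]
[215.5 213.8] 179 xy mid [ 0.4653 -0.1668] mean [ 0.4694 -0.1679  0.027 ] z98 [0.0296 0.0326 0.0335]
[263.2 266.7] 28 xy mid [ 0.6374 -0.1579] mean [ 0.6365 -0.1564  0.0125] z98 [0.0124 0.0129 0.0134]
[176.  306.5] 4340 xy mid [ 0.6172 -0.3231] mean [ 0.6365 -0.3254  0.054 ] z98 [0.0548 0.0733 0.0746]
```

View pics/crop1.png

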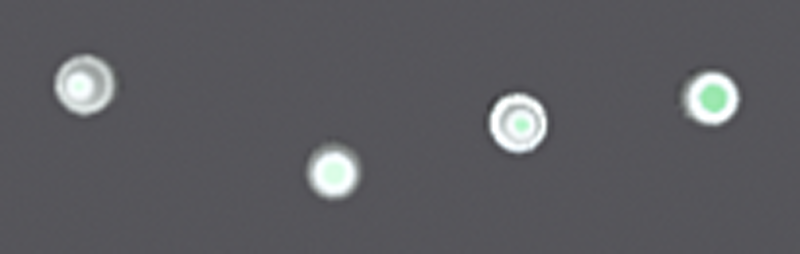

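The heights identify all four from left to right: D (257,247), B (320,269), C (368,257) and A (418,250). The box is on the right (−y), so A goes on the pad at y=−0.14, then B, C and D towards +y. I'll refine positions using the lens centres, cast at their known heights.

```bash
cat >> h.py <<'E'
def toolmove(target,obs=None):
    o=obs or ctrl.get_obs(); R=cv2.Rodrigues(o['tool_rot'])[0]
    return ((np.array(target)-o['tool_pos'])@R*100).round(2)
E
python3 - <<'E'
from h import *
im=np.load("pics/top0.npz")['im'].astype(int)
for n,uv,z in(("A",(417.6,250.1),.032),("B",(320.6,269.4),.043),("C",(368.6,256.8),.054),("D",(255,247),.065)):
    print(n,onplane("top",np.array(uv)-.4,z).round(4))
    # whole-silhouette bright blob centre at barrel shoulder height
    u,v=map(int,uv);w=im[v-14:v+15,u-14:u+15].mean(2);m=w>120
    vv,uu=np.nonzero(m); print('  blob',m.sum(),onplane("top",[(uu.min()+uu.max())/2+u-14,(vv.min()+vv.max())/2+v-14],.030).round(4))
E
```

```text
A [[ 0.4619 -0.1657  0.032 ]]
  blob 165 [[ 0.4622 -0.1656  0.03  ]]
B [[0.4236 0.0415 0.043 ]]
  blob 151 [[0.4237 0.0419 0.03  ]]
C [[ 0.4498 -0.0584  0.054 ]]
  blob 184 [[ 0.4495 -0.0582  0.03  ]]
D [[0.4715 0.1764 0.065 ]]
  blob 192 [[0.4708 0.1769 0.03  ]]
```

Emit:
{"op": "jog_arm", "data": {
  "deltas": [
    [0,0,-0.124,0,0,0,1],
    [0,0,-0.124,0,0,0,1],
    [0,0,-0.124,0,0,0,1],
    [0,0,-0.124,0,0,0,1],
    [0,0,-0.124,0,0,0,1],
    [0,0,-0.124,0,0,0,1],
    [0,0,-0.124,0,0,0,1],
    [0,0,-0.124,0,0,0,1],
    [0,0,-0.124,0,0,0,1],
    [0,0,0,0,0,0,1],
    [0,0,0,0,0,0,1]
  ],
  "grip_force": 30
}}

```text
t: 1.02
tool_pos: [0.227, -0.582, 0.2528]
tool_rot: [-2.314, -2.123, -0.001]
contact_force: [0.6, 0.3, 0.0]
opening: 0.0854
```

Emit:
{"op": "jog_arm", "data": {
  "deltas": [
    [0,0,0,3.5,1.6,0.8,0.8],
    [0,0,0,3.5,1.6,0.8,0.8],
    [0,0,0,3.5,1.6,0.8,0.8],
    [0,0,0,3.5,1.6,0.8,0.8],
    [0,0,0,3.5,1.6,0.8,0.8],
    [0,0,0,3.5,1.6,0.8,0.8],
    [0,0,0,3.5,1.6,0.8,0.8],
    [0,0,0,3.5,1.6,0.8,0.8],
    [0,0,0,3.5,1.6,0.8,0.8],
    [0,0,0,3.5,1.6,0.8,0.8],
    [0,0,0,3.5,1.6,0.8,0.8],
    [0,0,0,3.5,1.6,0.8,0.8]
  ]
}}

```text
t: 2.02
tool_pos: [0.4537, -0.1778, 0.1571]
tool_rot: [2.315, 2.123, 0.0]
contact_force: [0.5, -0.7, 0.0]
opening: 0.0683
```

```bash
python3 - <<'E'
from h import *
print(toolmove((.462,-.1657,.1)), ctrl.get_obs()['q'].round(3), ctrl.get_obs()['tool_rot'])
E
```

```text
[1.28 0.72 5.71] [-0.526 -0.205  2.021 -0.     1.325 -0.44 ] [2.31471187e+00 2.12314512e+00 2.47567110e-04]
```

Emit:
{"op": "jog_arm", "data": {
  "deltas": [
    [0,0,0,0.65,0.35,2.9,0.8],
    [0,0,0,0.65,0.35,2.8,0.8],
    [0,0,0,0,0,0,0.8],
    [0,0,0,0,0,1.8,0.8],
    [0,0,0,0,0,1.8,0.8],
    [0,0,0,0,0,1.8,0.8],
    [0,0,0,0,0,1.2,0.8],
    [0,0,0,0,0,0.8,0.8],
    [0,0,0,0,0,0,0.8],
    [0,0,0,0,0,0,0.8]
  ]
}}

```text
t: 2.85
tool_pos: [0.4614, -0.1677, 0.0268]
tool_rot: [2.313, 2.126, 0.0]
contact_force: [-0.6, -0.5, 0.6]
opening: 0.0683
```

Emit:
{"op": "jog_arm", "data": {
  "deltas": [
    [0,0,0,0,0,0,0.5],
    [0,0,0,0,0,0,0.3],
    [0,0,0,0,0,0,0.1],
    [0,0,0,0,0,0,0.1],
    [0,0,0,0,0,0,0.1],
    [0,0,0,0,0,0,0.1],
    [0,0,0,0,0,0,0.1]
  ]
}}

```text
t: 3.43
tool_pos: [0.4621, -0.1677, 0.0275]
tool_rot: [2.31, 2.126, 0.001]
contact_force: [-1.6, -0.1, 5.7]
opening: 0.0288
```

```bash
python3 - <<'E'
from h import *
im,_=vision.get_image("scene"); cv2.imwrite("pics/s2.png",cv2.resize(im[120:280,140:380,::-1],None,fx=3,fy=3,interpolation=cv2.INTER_CUBIC))
o=ctrl.get_obs();print(o['t'],toolmove((.6016,-.1396,.08)),o['tool_pos'],o['opening'])
E
```

```text
3.4833 [ 3.95 13.68 -5.23] [ 0.4621045  -0.16768854  0.02750733] 0.028678559779319438
```

View pics/s2.png

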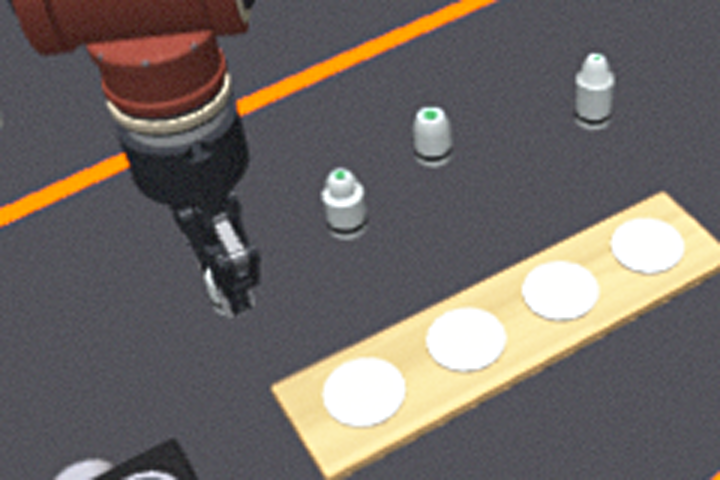

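The crop shows A held between the jaws at about (230,290); the other three are standing and undisturbed. Lifting and moving to the pad nearest the box.

Emit:
{"op": "jog_arm", "data": {
  "deltas": [
    [0,0,0,0,0,-0.8,0.1],
    [0,0,0,0,0,-1.4,0.1],
    [0,0,0,0,0,-1.5,0.1],
    [0,0,0,0,0,-1.5,0.1],
    [0,0,0,0.5,1.7,0,0.1],
    [0,0,0,0.8,3.0,0,0.1],
    [0,0,0,0.8,3.0,0,0.1],
    [0,0,0,0.8,3.0,0,0.1],
    [0,0,0,0.6,2.0,0,0.1],
    [0,0,0,0.4,1.0,0,0.1],
    [0,0,0,0,0,0,0.1],
    [0,0,0,0,0,0,0.1]
  ],
  "grip_force": 40
}}

```text
t: 4.48
tool_pos: [0.6002, -0.1395, 0.0778]
tool_rot: [-2.31, -2.127, 0.002]
contact_force: [0.4, 0.7, 0.7]
opening: 0.0282
```

```bash
python3 - <<'E'
from h import *
o=ctrl.get_obs();print(o['t'],toolmove((.6016,-.1396,.0445)),o['tool_pos'],o['opening'],o['contact_force'])
E
```

```text
4.4833 [0.   0.14 3.33] [ 0.60022796 -0.13950727  0.07783035] 0.028194516747470172 [0.35935893 0.67603124 0.65573748]
```

Emit:
{"op": "jog_arm", "data": {
  "deltas": [
    [0,0,0,0,0.1,1.0,0.1],
    [0,0,0,0,0,1.0,0.1],
    [0,0,0,0,0,0.5,0.1],
    [0,0,0,0,0,0.4,0.1],
    [0,0,0,0,0,0.2,0.1],
    [0,0,0,0,0,0,0.1],
    [0,0,0,0,0,0,0.1]
  ]
}}

```text
t: 5.07
tool_pos: [0.602, -0.14, 0.0473]
tool_rot: [-2.312, -2.127, -0.0]
contact_force: [0.3, 0.9, -0.7]
opening: 0.0287
```

```bash
python3 - <<'E'
from h import *
im,_=vision.get_image("scene"); cv2.imwrite("pics/s3.png",cv2.resize(im[180:300,180:340,::-1],None,fx=4,fy=4,interpolation=cv2.INTER_CUBIC))
o=ctrl.get_obs();print(o['t'],toolmove((.6016,-.1396,.0445)),o['tool_pos'],o['opening'],o['contact_force'])
E
```

```text
5.1167 [ 0.03 -0.07  0.32] [ 0.60225209 -0.13999545  0.04765637] 0.028800622982970175 [ 0.45734882 -0.53420212 -0.0824462 ]
```

View pics/s3.png

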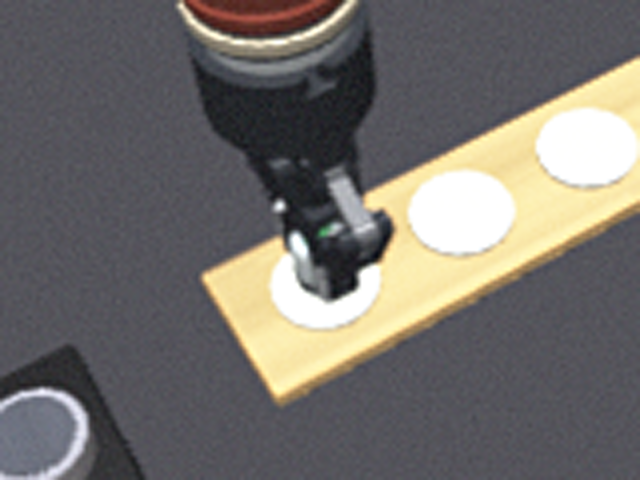

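A is held at (325,245) in the crop, directly over the end pad. Its foot is still about 3 mm above the surface.

Emit:
{"op": "jog_arm", "data": {
  "deltas": [
    [0,0,0,0,0,0.1,0.1],
    [0,0,0,0,0,0.1,0.1],
    [0,0,0,0,0,0.1,0.1],
    [0,0,0,0,0,0,0.1],
    [0,0,0,0,0,0,0.1],
    [0,0,0,0,0,0,0.1]
  ]
}}

```text
t: 5.62
tool_pos: [0.6023, -0.1399, 0.0446]
tool_rot: [2.311, 2.127, 0.0]
contact_force: [0.0, -0.1, 1.7]
opening: 0.0284
```

Emit:
{"op": "jog_arm", "data": {
  "deltas": [
    [0,0,0,0,0,0.05,0.1],
    [0,0,0,0,0,0,0.1],
    [0,0,0,0,0,0,0.45],
    [0,0,0,0,0,0,0.6],
    [0,0,0,0,0,0,0.7],
    [0,0,0,0,0,-0.8,0.8],
    [0,0,0,0,0,-1.5,0.8],
    [0,0,0,0,0,-2.2,0.8],
    [0,0,0,0,0,-2.0,0.8],
    [0,0,0,0,0,-1.5,0.8],
    [0,0,0,0,0,0,0.8]
  ]
}}

```text
t: 6.53
tool_pos: [0.6045, -0.1407, 0.1288]
tool_rot: [2.306, 2.123, 0.006]
contact_force: [0.6, 0.2, 1.2]
opening: 0.0682
```

```bash
python3 - <<'E'
from h import *
o=ctrl.get_obs();print(o['t'],toolmove((.4237,.0417,.125)),o['tool_pos'],o['opening'],o['contact_force'])
E
```

```text
6.5333 [ 16.68 -19.54   0.19] [ 0.60454922 -0.14074066  0.12875029] 0.06822293259879837 [0.5829045  0.20831995 1.15673979]
```

Emit:
{"op": "jog_arm", "data": {
  "deltas": [
    [0,0,0,1.0,-1.2,0,0.8],
    [0,0,0,2.2,-2.6,0,0.8],
    [0,0,0,2.2,-2.6,0,0.8],
    [0,0,0,2.2,-2.6,0,0.8],
    [0,0,0,2.2,-2.6,0,0.8],
    [0,0,0,2.2,-2.6,0,0.8],
    [0,0,0,2.2,-2.6,0,0.8],
    [0,0,0,1.6,-1.9,0,0.8],
    [0,0,0,0.9,-0.8,0,0.8],
    [0,0,0,0,0,0,0.8],
    [0,0,0,0,0,0,0.8],
    [0,0,0,0,0,0,0.8]
  ]
}}

```text
t: 7.53
tool_pos: [0.4224, 0.0422, 0.1241]
tool_rot: [2.312, 2.126, 0.0]
contact_force: [0.9, -1.4, 0.8]
opening: 0.0684
```

```bash
python3 - <<'E'
from h import *
im,_=vision.get_image("scene"); cv2.imwrite("pics/s4.png",cv2.resize(im[120:300,160:400,::-1],None,fx=3,fy=3,interpolation=cv2.INTER_CUBIC))
o=ctrl.get_obs();print(o['t'],toolmove((.4237,.0417,.028)),o['tool_pos'],o['opening'],o['contact_force'])
E
```

```text
7.5833 [-0.02  0.12  9.6 ] [0.42245272 0.04202992 0.12401334] 0.06810799641448281 [ 0.33677367 -1.1166592   0.2522076 ]
```

View pics/s4.png

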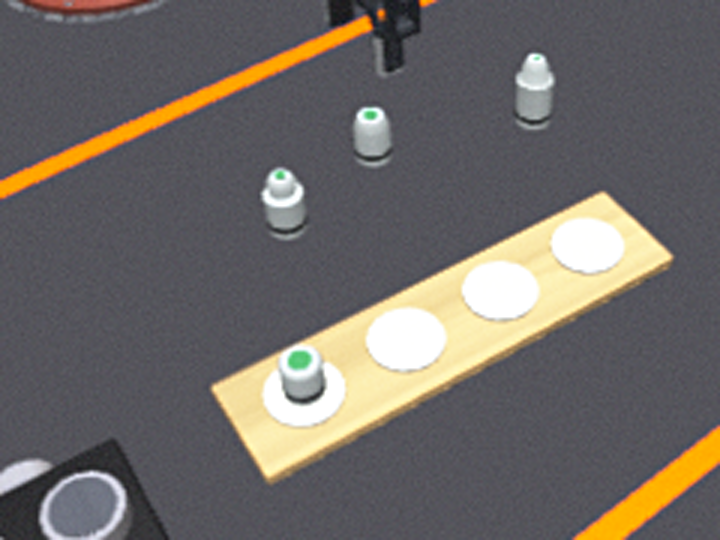

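A is standing upright, free and centred on its pad at (302,375). The gripper is above B. Going down and gripping.

Emit:
{"op": "jog_arm", "data": {
  "deltas": [
    [0,0,0,0,0.1,1.5,0.8],
    [0,0,0,0,0,2.2,0.8],
    [0,0,0,0,0,2.2,0.8],
    [0,0,0,0,0,1.8,0.8],
    [0,0,0,0,0,1.2,0.8],
    [0,0,0,0,0,0.7,0.8],
    [0,0,0,0,0,0,0.8],
    [0,0,0,0,0,0,0.5],
    [0,0,0,0,0,0,0.35],
    [0,0,0,0,0,0,0.1],
    [0,0,0,0,0,0,0.1],
    [0,0,0,0,0,0,0.1]
  ]
}}

```text
t: 8.58
tool_pos: [0.4239, 0.0425, 0.0292]
tool_rot: [2.31, 2.126, 0.003]
contact_force: [0.5, -0.5, 4.1]
opening: 0.0288
```

Emit:
{"op": "jog_arm", "data": {
  "deltas": [
    [0,0,0,0,0,0,0.1],
    [0,0,0,0,0,0,0.1],
    [0,0,0,0,0,0,0.1]
  ]
}}

```text
t: 8.83
tool_pos: [0.4239, 0.0425, 0.0292]
tool_rot: [2.31, 2.126, 0.003]
contact_force: [-0.7, -0.6, 5.6]
opening: 0.0285
```

```bash
python3 - <<'E'
from h import *
o=ctrl.get_obs();print(o['t'],toolmove((.6083,-.0598,.08)),o['tool_pos'],o['opening'],o['contact_force'])
E
```

```text
8.8333 [-8.67 19.23 -5.02] [0.42394845 0.04252683 0.0292388 ] 0.028498911080809722 [-0.71975424 -0.57406113  5.62693938]
```

Emit:
{"op": "jog_arm", "data": {
  "deltas": [
    [0,0,0,0,0,-0.8,0.1],
    [0,0,0,0,0,-1.4,0.1],
    [0,0,0,0,0,-1.8,0.1],
    [0,0,0,0,0,-1.2,0.1],
    [0,0,0,-0.8,1.7,0,0.1],
    [0,0,0,-1.5,3.2,0,0.1],
    [0,0,0,-1.5,3.2,0,0.1],
    [0,0,0,-1.5,3.2,0,0.1],
    [0,0,0,-1.5,3.2,0,0.1],
    [0,0,0,-1.2,2.9,0,0.1],
    [0,0,0,-0.7,1.8,0,0.1],
    [0,0,0,0,0,0,0.1]
  ]
}}

```text
t: 9.83
tool_pos: [0.6093, -0.0618, 0.0802]
tool_rot: [2.312, 2.124, 0.001]
contact_force: [-0.6, -0.0, 0.4]
opening: 0.0285
```

Emit:
{"op": "jog_arm", "data": {
  "deltas": [
    [0,0,0,0,0,0,0.1],
    [0,0,0,0,0,0,0.1]
  ]
}}

```text
t: 10.0
tool_pos: [0.6053, -0.0594, 0.0791]
tool_rot: [-2.31, -2.126, 0.002]
contact_force: [0.2, 0.5, -0.3]
opening: 0.0286
```

```bash
python3 - <<'E'
from h import *
o=ctrl.get_obs();print(o['t'],toolmove((.6083,-.0598,.0465)),o['tool_pos'],o['opening'],o['contact_force'])
E
```

```text
10.0 [-0.02  0.31  3.26] [ 0.60534239 -0.059388    0.07906287] 0.028616947486744364 [ 0.21284171  0.51523793 -0.30677669]
```

Emit:
{"op": "jog_arm", "data": {
  "deltas": [
    [0,0,0,0,0.15,0.9,0.1],
    [0,0,0,0,0.1,1.0,0.1],
    [0,0,0,0,0,0.6,0.1],
    [0,0,0,0,0,0.4,0.1],
    [0,0,0,0,0,0.2,0.1],
    [0,0,0,0,0,0.1,0.1],
    [0,0,0,0,0,0,0.1],
    [0,0,0,0,0,0,0.1],
    [0,0,0,0,0,0,0.1]
  ]
}}

```text
t: 10.75
tool_pos: [0.6095, -0.0603, 0.0483]
tool_rot: [2.311, 2.127, 0.001]
contact_force: [-0.2, -0.5, -1.3]
opening: 0.0289
```

Emit:
{"op": "jog_arm", "data": {
  "deltas": [
    [0,0,0,0,0,0.1,0.1],
    [0,0,0,0,0,0.1,0.1],
    [0,0,0,0,0,0,0.1],
    [0,0,0,0,0,0,0.1]
  ]
}}

```text
t: 11.08
tool_pos: [0.6095, -0.0602, 0.0463]
tool_rot: [2.311, 2.127, 0.001]
contact_force: [-0.9, -0.0, 2.3]
opening: 0.0287
```

Emit:
{"op": "jog_arm", "data": {
  "deltas": [
    [0,0,0,0,0,0.05,0.1],
    [0,0,0,0,0,0,0.1],
    [0,0,0,0,0,0,0.45],
    [0,0,0,0,0,0,0.6],
    [0,0,0,0,0,0,0.7],
    [0,0,0,0,0,-0.8,0.8],
    [0,0,0,0,0,-1.5,0.8],
    [0,0,0,0,0,-2.2,0.8],
    [0,0,0,0,0,-2.0,0.8],
    [0,0,0,0,0,-1.5,0.8],
    [0,0,0,0,0,0,0.8],
    [0,0,0,0,0,0,0.8]
  ]
}}

```text
t: 12.08
tool_pos: [0.6099, -0.0603, 0.1266]
tool_rot: [2.31, 2.126, 0.002]
contact_force: [0.1, -0.1, -0.1]
opening: 0.0679
```

```bash
python3 - <<'E'
from h import *
o=ctrl.get_obs();print(o['t'],toolmove((.4497,-.0583,.125)),o['tool_pos'],o['opening'],o['contact_force'])
E
```

```text
12.0833 [ -1.13 -15.98   0.12] [ 0.60989915 -0.06032141  0.12662071] 0.06785513601076301 [ 0.06572465 -0.07521624 -0.0999954 ]
```

Emit:
{"op": "jog_arm", "data": {
  "deltas": [
    [0,0,0,-0.1,-1.2,0,0.8],
    [0,0,0,-0.2,-2.8,0,0.8],
    [0,0,0,-0.2,-3.0,0,0.8],
    [0,0,0,-0.2,-3.0,0,0.8],
    [0,0,0,-0.2,-2.8,0,0.8],
    [0,0,0,-0.1,-2.0,0,0.8],
    [0,0,0,-0.1,-1.2,0,0.8],
    [0,0,0,0,0,0,0.8],
    [0,0,0,0,0,0,0.8],
    [0,0,0,0,0,0,0.8]
  ]
}}

```text
t: 12.92
tool_pos: [0.4491, -0.0579, 0.1249]
tool_rot: [-2.312, -2.127, 0.0]
contact_force: [0.7, 1.1, 0.5]
opening: 0.0683
```

```bash
python3 - <<'E'
from h import *
im,_=vision.get_image("scene"); cv2.imwrite("pics/s5.png",cv2.resize(im[120:300,160:400,::-1],None,fx=3,fy=3,interpolation=cv2.INTER_CUBIC))
o=ctrl.get_obs();print(o['t'],toolmove((.4497,-.0583,.028)),o['tool_pos'],o['opening'],o['contact_force'])
E
```

```text
12.9667 [-0.04  0.04  9.71] [ 0.44936257 -0.05791394  0.12505892] 0.0685692812703906 [-0.38661297  0.10764435  0.02359492]
```

View pics/s5.png

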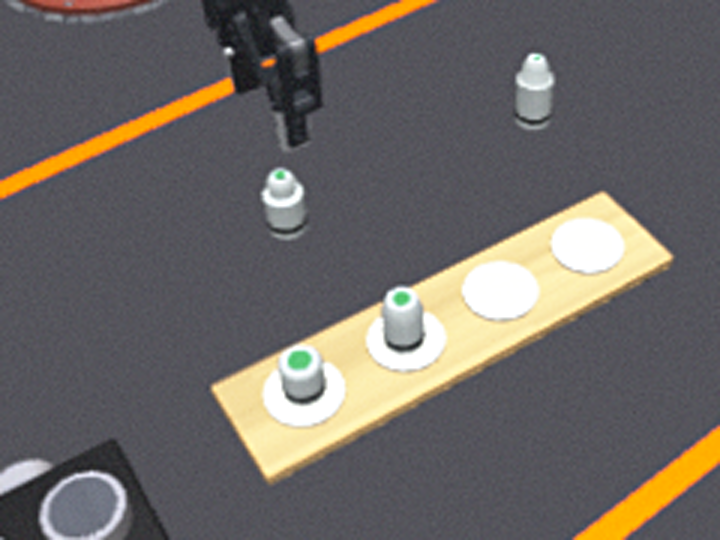

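B is standing on the second pad at (403,320), with A still at (302,375). Now C.

Emit:
{"op": "jog_arm", "data": {
  "deltas": [
    [0,0,0,0,0,1.5,0.8],
    [0,0,0,0,0,2.2,0.8],
    [0,0,0,0,0,2.2,0.8],
    [0,0,0,0,0,1.8,0.8],
    [0,0,0,0,0,1.2,0.8],
    [0,0,0,0,0,0.7,0.8],
    [0,0,0,0,0,0,0.8],
    [0,0,0,0,0,0,0.5],
    [0,0,0,0,0,0,0.35],
    [0,0,0,0,0,0,0.1],
    [0,0,0,0,0,0,0.1],
    [0,0,0,0,0,0,0.1]
  ]
}}

```text
t: 13.97
tool_pos: [0.4501, -0.0582, 0.0307]
tool_rot: [2.31, 2.126, 0.003]
contact_force: [0.7, -0.3, 4.3]
opening: 0.0289
```

Emit:
{"op": "jog_arm", "data": {
  "deltas": [
    [0,0,0,0,0,0,0.1],
    [0,0,0,0,0,0,0.1],
    [0,0,0,0,0,0,0.1]
  ]
}}

```text
t: 14.22
tool_pos: [0.4501, -0.0582, 0.0307]
tool_rot: [2.31, 2.126, 0.003]
contact_force: [0.3, 0.8, 6.3]
opening: 0.0286
```

```bash
python3 - <<'E'
from h import *
o=ctrl.get_obs();print(o['t'],toolmove((.6148,.0198,.08)),o['tool_pos'],o['opening'],o['contact_force'])
E
```

```text
14.2167 [ 9.14 15.78 -4.89] [ 0.450077   -0.05819969  0.03071753] 0.02856823492056626 [0.27966528 0.79005073 6.27413649]
```

Emit:
{"op": "jog_arm", "data": {
  "deltas": [
    [0,0,0,0,0,-0.8,0.1],
    [0,0,0,0,0,-1.4,0.1],
    [0,0,0,0,0,-1.7,0.1],
    [0,0,0,0,0,-1.1,0.1],
    [0,0,0,0.8,1.4,0,0.1],
    [0,0,0,1.6,2.8,0,0.1],
    [0,0,0,1.8,3.1,0,0.1],
    [0,0,0,1.8,3.1,0,0.1],
    [0,0,0,1.5,2.6,0,0.1],
    [0,0,0,1.0,1.7,0,0.1],
    [0,0,0,0.6,1.1,0,0.1],
    [0,0,0,0,0,0,0.1]
  ]
}}

```text
t: 15.22
tool_pos: [0.6154, 0.0207, 0.0794]
tool_rot: [2.31, 2.129, 0.001]
contact_force: [-0.3, -0.7, -1.0]
opening: 0.0289
```

Emit:
{"op": "jog_arm", "data": {
  "deltas": [
    [0,0,0,0,0,0,0.1],
    [0,0,0,0,0,0,0.1],
    [0,0,0,0,0,0,0.1]
  ]
}}

```text
t: 15.47
tool_pos: [0.6126, 0.0194, 0.0789]
tool_rot: [-2.312, -2.126, 0.001]
contact_force: [-0.5, -0.7, -1.4]
opening: 0.0291
```

```bash
python3 - <<'E'
from h import *
o=ctrl.get_obs();print(o['t'],toolmove((.6148,.0198,.0477)),o['tool_pos'],o['opening'],o['contact_force'])
E
```

```text
15.4667 [0.06 0.22 3.12] [0.61263783 0.01936567 0.07893941] 0.029099725791383785 [-0.4612136  -0.73142365 -1.37155361]
```

Emit:
{"op": "jog_arm", "data": {
  "deltas": [
    [0,0,0,0.05,0.1,0.9,0.1],
    [0,0,0,0,0.1,0.9,0.1],
    [0,0,0,0,0,0.6,0.1],
    [0,0,0,0,0,0.3,0.1],
    [0,0,0,0,0,0.2,0.1],
    [0,0,0,0,0,0.1,0.1],
    [0,0,0,0,0,0.1,0.1],
    [0,0,0,0,0,0,0.1],
    [0,0,0,0,0,0,0.1],
    [0,0,0,0,0,0,0.1]
  ]
}}

```text
t: 16.3
tool_pos: [0.6161, 0.0201, 0.0487]
tool_rot: [2.311, 2.127, 0.001]
contact_force: [-0.5, -0.6, -1.2]
opening: 0.0288
```

Emit:
{"op": "jog_arm", "data": {
  "deltas": [
    [0,0,0,0,0,0.1,0.1],
    [0,0,0,0,0,0.05,0.1],
    [0,0,0,0,0,0,0.1],
    [0,0,0,0,0,0,0.1]
  ]
}}

```text
t: 16.63
tool_pos: [0.6163, 0.0201, 0.0477]
tool_rot: [2.311, 2.127, 0.001]
contact_force: [-1.8, 0.0, 5.5]
opening: 0.029
```

Contact at the expected height, so releasing.

Emit:
{"op": "jog_arm", "data": {
  "deltas": [
    [0,0,0,0,0,0,0.1],
    [0,0,0,0,0,0,0.45],
    [0,0,0,0,0,0,0.6],
    [0,0,0,0,0,0,0.7],
    [0,0,0,0,0,-0.8,0.8],
    [0,0,0,0,0,-1.5,0.8],
    [0,0,0,0,0,-2.2,0.8],
    [0,0,0,0,0,-2.0,0.8],
    [0,0,0,0,0,-1.8,0.8],
    [0,0,0,0,0,0,0.8],
    [0,0,0,0,0,0,0.8]
  ]
}}

```text
t: 17.55
tool_pos: [0.6168, 0.02, 0.1313]
tool_rot: [2.31, 2.126, 0.003]
contact_force: [-0.3, -0.1, -0.4]
opening: 0.068
```

```bash
python3 - <<'E'
from h import *
o=ctrl.get_obs();print(o['t'],toolmove((.4712,.1766,.13)),o['tool_pos'],o['opening'],o['contact_force'])
E
```

```text
17.55 [ 14.4  -15.8    0.08] [0.61675289 0.02000508 0.13131437] 0.06804784746578765 [-0.30137262 -0.10922535 -0.41935158]
```

Emit:
{"op": "jog_arm", "data": {
  "deltas": [
    [0,0,0,1.0,-1.1,0,0.8],
    [0,0,0,2.2,-2.4,0,0.8],
    [0,0,0,2.5,-2.7,0,0.8],
    [0,0,0,2.5,-2.7,0,0.8],
    [0,0,0,2.5,-2.7,0,0.8],
    [0,0,0,2.2,-2.4,0,0.8],
    [0,0,0,1.5,-1.8,0,0.8],
    [0,0,0,0,0,0,0.8],
    [0,0,0,0,0,0,0.8],
    [0,0,0,0,0,0,0.8],
    [0,0,0,0,0,0,0.8]
  ]
}}

```text
t: 18.47
tool_pos: [0.4703, 0.1762, 0.1291]
tool_rot: [-2.312, -2.126, 0.001]
contact_force: [0.5, -1.1, 0.1]
opening: 0.0685
```

```bash
python3 - <<'E'
from h import *
im,_=vision.get_image("scene"); cv2.imwrite("pics/s6.png",cv2.resize(im[100:300,180:420,::-1],None,fx=3,fy=3,interpolation=cv2.INTER_CUBIC))
o=ctrl.get_obs();print(o['t'],toolmove((.4712,.1766,.029)),o['tool_pos'],o['opening'],o['contact_force'])
E
```

```text
18.5167 [ 0.06  0.06 10.04] [0.4705905  0.17605389 0.12935513] 0.06801821463619918 [-0.12912258  0.44226485  0.28105965]
```

View pics/s6.png

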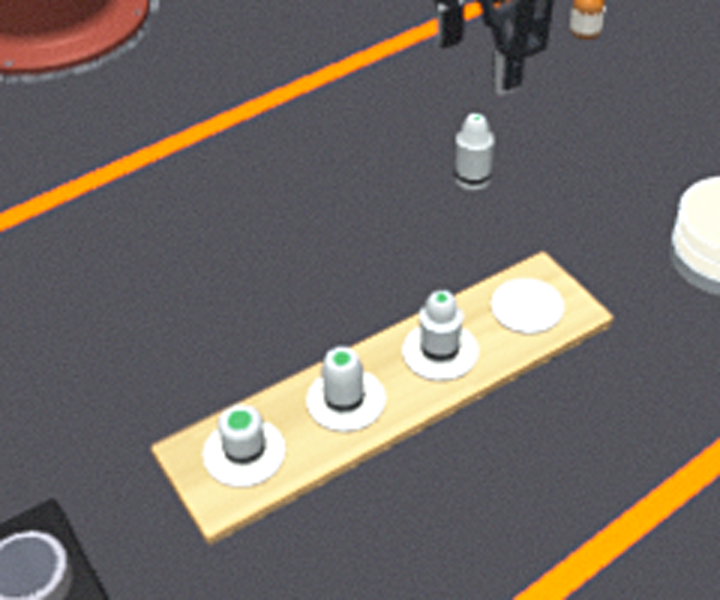

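A, B and C are all standing on their pads at (242,430), (343,378) and (440,325). The gripper is above D. Going down and gripping.

Emit:
{"op": "jog_arm", "data": {
  "deltas": [
    [0,0,0,0.05,0.05,1.5,0.8],
    [0,0,0,0,0,2.4,0.8],
    [0,0,0,0,0,2.4,0.8],
    [0,0,0,0,0,1.8,0.8],
    [0,0,0,0,0,1.2,0.8],
    [0,0,0,0,0,0.8,0.8],
    [0,0,0,0,0,0,0.8],
    [0,0,0,0,0,0,0.5],
    [0,0,0,0,0,0,0.35],
    [0,0,0,0,0,0,0.1],
    [0,0,0,0,0,0,0.1],
    [0,0,0,0,0,0,0.1]
  ]
}}

```text
t: 19.52
tool_pos: [0.4722, 0.1774, 0.0305]
tool_rot: [2.31, 2.126, 0.004]
contact_force: [-1.1, -1.3, 3.9]
opening: 0.0291
```

Emit:
{"op": "jog_arm", "data": {
  "deltas": [
    [0,0,0,0,0,0,0.1],
    [0,0,0,0,0,0,0.1],
    [0,0,0,0,0,0,0.1]
  ]
}}

```text
t: 19.77
tool_pos: [0.4722, 0.1774, 0.0304]
tool_rot: [2.31, 2.126, 0.004]
contact_force: [0.5, 0.5, 6.4]
opening: 0.0288
```

```bash
python3 - <<'E'
from h import *
o=ctrl.get_obs();print(o['t'],toolmove((.6214,.0994,.08)),o['tool_pos'],o['opening'],o['contact_force'])
E
```

```text
19.7667 [-6.53 15.53 -4.92] [0.47217788 0.17739054 0.03041887] 0.028795846887880932 [0.48342965 0.53877778 6.38878272]
```

Emit:
{"op": "jog_arm", "data": {
  "deltas": [
    [0,0,0,0,0,-0.8,0.1],
    [0,0,0,0,0,-1.4,0.1],
    [0,0,0,0,0,-1.7,0.1],
    [0,0,0,0,0,-1.1,0.1],
    [0,0,0,-0.6,1.4,0,0.1],
    [0,0,0,-1.2,2.8,0,0.1],
    [0,0,0,-1.3,3.1,0,0.1],
    [0,0,0,-1.3,3.0,0,0.1],
    [0,0,0,-1.0,2.5,0,0.1],
    [0,0,0,-0.7,1.7,0,0.1],
    [0,0,0,-0.4,1.0,0,0.1],
    [0,0,0,0,0,0,0.1]
  ]
}}

```text
t: 20.77
tool_pos: [0.6215, 0.098, 0.0782]
tool_rot: [2.313, 2.125, -0.0]
contact_force: [-0.0, -0.7, -1.6]
opening: 0.0287
```

Emit:
{"op": "jog_arm", "data": {
  "deltas": [
    [0,0,0,0,0,0,0.1],
    [0,0,0,0,0,0,0.1],
    [0,0,0,0,0,0,0.1]
  ]
}}

```text
t: 21.02
tool_pos: [0.6187, 0.1002, 0.0783]
tool_rot: [-2.31, -2.128, 0.001]
contact_force: [-0.2, 0.0, -0.7]
opening: 0.0286
```

```bash
python3 - <<'E'
from h import *
o=ctrl.get_obs();print(o['t'],toolmove((.6214,.0994,.0474)),o['tool_pos'],o['opening'],o['contact_force'])
E
```

```text
21.0167 [-0.05  0.28  3.09] [0.61867723 0.100153   0.07833904] 0.028576731144552947 [-0.17593963  0.00594041 -0.74475871]
```

Emit:
{"op": "jog_arm", "data": {
  "deltas": [
    [0,0,0,0,0.1,0.9,0.1],
    [0,0,0,0,0.05,0.9,0.1],
    [0,0,0,0,0,0.5,0.1],
    [0,0,0,0,0,0.3,0.1],
    [0,0,0,0,0,0.2,0.1],
    [0,0,0,0,0,0.1,0.1],
    [0,0,0,0,0,0.1,0.1],
    [0,0,0,0,0,0,0.1],
    [0,0,0,0,0,0,0.1],
    [0,0,0,0,0,0,0.1]
  ]
}}

```text
t: 21.85
tool_pos: [0.6217, 0.0994, 0.0492]
tool_rot: [2.311, 2.127, 0.001]
contact_force: [0.3, 0.0, -1.2]
opening: 0.029
```

Emit:
{"op": "jog_arm", "data": {
  "deltas": [
    [0,0,0,0,0,0.1,0.1],
    [0,0,0,0,0,0.1,0.1],
    [0,0,0,0,0,0,0.1],
    [0,0,0,0,0,0,0.1]
  ]
}}

```text
t: 22.18
tool_pos: [0.6217, 0.0994, 0.0475]
tool_rot: [2.311, 2.127, 0.001]
contact_force: [-1.1, -0.8, 2.9]
opening: 0.0291
```

Emit:
{"op": "jog_arm", "data": {
  "deltas": [
    [0,0,0,0,0,0.03,0.1],
    [0,0,0,0,0,0,0.45],
    [0,0,0,0,0,0,0.6],
    [0,0,0,0,0,0,0.7],
    [0,0,0,0,0,-0.8,0.8],
    [0,0,0,0,0,-1.5,0.8],
    [0,0,0,0,0,-2.5,0.8],
    [0,0,0,0,0,-2.5,0.8],
    [0,0,0,0,0,-2.5,0.8],
    [0,0,0,0,0,-1.5,0.8],
    [0,0,0,0,0,0,0.8]
  ]
}}

```text
t: 23.1
tool_pos: [0.6244, 0.0995, 0.1659]
tool_rot: [2.307, 2.123, 0.012]
contact_force: [0.5, -0.1, 1.0]
opening: 0.0685
```

Emit:
{"op": "jog_arm", "data": {
  "deltas": [
    [0,0,0,0,-1.2,0,0.8],
    [0,0,0,0,-2.5,0,0.8],
    [0,0,0,0,-3.0,0,0.8],
    [0,0,0,0,-3.0,0,0.8],
    [0,0,0,0,-3.0,0,0.8],
    [0,0,0,0,-2.5,0,0.8],
    [0,0,0,0,-1.5,0,0.8],
    [0,0,0,0,0,0,0.8],
    [0,0,0,0,0,0,0.8],
    [0,0,0,0,0,0,0.8]
  ]
}}

```text
t: 23.93
tool_pos: [0.4555, 0.1131, 0.1593]
tool_rot: [2.312, 2.127, 0.0]
contact_force: [0.4, -0.9, -0.5]
opening: 0.0683
```

```bash
python3 - <<'E'
from h import *
im,d=vision.get_image("scene"); a=cv2.resize(im[120:300,140:450],None,fx=2.5,fy=2.5,interpolation=cv2.INTER_CUBIC)
n="top"; im,d=vision.get_image(n); cv2.imwrite("pics/final_s.png",a[:,:,::-1]); cv2.imwrite("pics/final_t.png",cv2.resize(im[120:230,180:440,::-1],None,fx=3,fy=3,interpolation=cv2.INTER_CUBIC))
vv,uu=np.nonzero(d>0);P=atdepth(n,np.c_[uu,vv],d[vv,uu])
for p in((.6016,-.1396),(.6083,-.0598),(.6148,.0198),(.6214,.0994)):
    q=P[(np.hypot(*(P[:,:2]-p).T)<.035)&(P[:,2]>.03)]
    print(p,len(q),((q.min(0)+q.max(0))/2).round(4)[:2],q[:,2].max().round(3))
q=P[(np.hypot(P[:,0]-.67,P[:,1]-.27)<.07)&(P[:,2]>.012)];print('dishes',((q.min(0)+q.max(0))/2).round(4)[:2])
print(ctrl.get_obs()['t'])
E
```

```text
(0.6016, -0.1396) 168 [ 0.6    -0.1381] 0.054
(0.6083, -0.0598) 169 [ 0.6068 -0.0607] 0.064
(0.6148, 0.0198) 163 [0.614 0.021] 0.074
(0.6214, 0.0994) 176 [0.6186 0.0978] 0.084
dishes [0.6716 0.271 ]
24.0333
```

View pics/final_s.png

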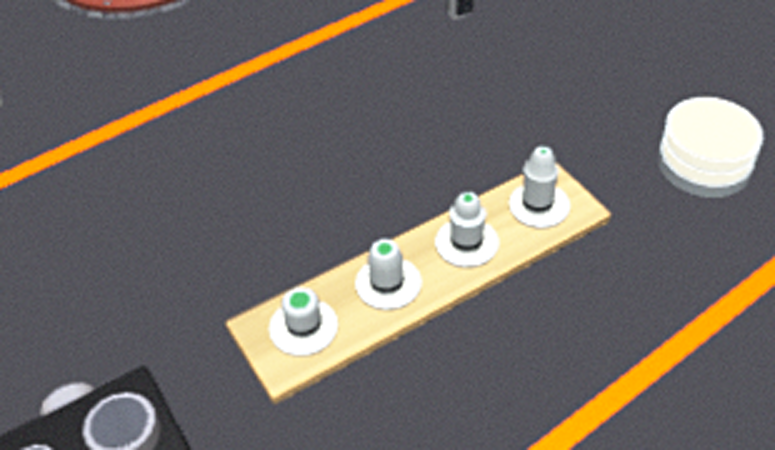

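View pics/final_t.png

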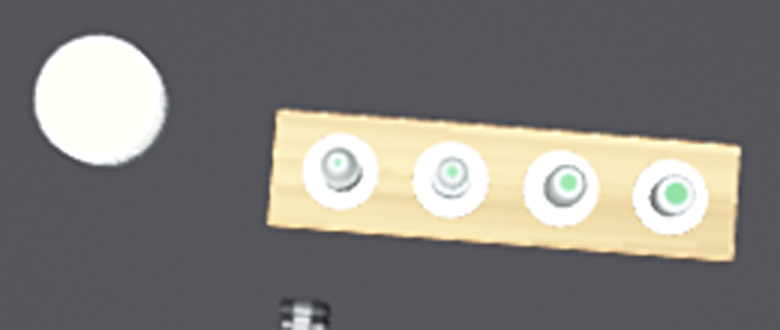

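All four are standing on their pads in height order from the box. In the scene crop they are at (302,310), (387,265), (467,220) and (540,180). The gripper is clear and the dishes haven't moved, so I'm handing in.

```bash
python3 -c "
from station import ctrl
print(ctrl.finish_job())"
```

```text
the job is handed in; nothing more can be done
None
```

All four objectives are parked on the pads in height order, and I handed the job in at about 24 s of the 96 s allowed. From the control box outwards they stand A (32 mm), B (43 mm), C (54 mm) and D (65 mm).

- **Position:** the final top and scene pictures show each one upright, released and wholly on its pad. The depth check put each within about 3 mm of its pad centre, well inside the 12 mm margin.
- **Heights:** their tops measured 54, 64, 74 and 84 mm, against 49, 60, 71 and 82 mm expected with the 17 mm of board and pad. The 2 to 5 mm excess fits the noise in the depth readings, and the order is clear.
- **Dishes:** the stack measured the same position as at the start, to within 1 mm.
- **Forces:** the tool force read at the end of each move never exceeded about 7 N.

No check failed.

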